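# Slide the filter tray home under the tier rack

## Task

Push the clear filter tray across the worktop, with the steel cylinder filter left standing in its ring, in between the two front legs of the white tier rack and on until the tray's leading end is fully home against the rack's back rail, then take the hand clear. Only push on the tray, gently: do not grip, lift or tip it, do not touch the filter, and leave the mug, bowl, bottle, tub and funnel where they stand.

Things in the scene. Friction and masses are not known exactly. Their poses are not given: they have to be found in the camera images.
- tray: Loose clear plastic filter tray, frosted rim, open top: 230 long (x) x 150 wide (y) x 40 high, walls 3.5, floor 3 thick, corners of 10 radius. Origin: centre of its underside; z up; x points to the leading end, the one nearer the rack. Empty behind the filter ring (x from -110 to +5 mm). With the filter 0.4 to 0.8 kg; slides at roughly 2 to 6 N.
- tray_lead (a point): Middle of the outer face of the tray's leading end wall, 20 mm above the worktop (115 mm ahead of the tray's origin). Axes as the tray.
- tray_rear (a point): Middle of the outer face of the tray's rear end wall, 20 mm above the worktop (115 mm behind the tray's origin). Axes as the tray.
- seat (a point): Centre of the filter's seat on the tray floor, 45 mm ahead of the tray's origin, 3 mm above the worktop: a frosted ring 9 mm high (69 inside, 77 outside diameter).
- filter: Loose stainless steel cylinder filter with grey ends, 64 in diameter, 87 high with its grip bar, 0.2 kg, standing in the ring in the tray. Origin: centre of its underside, z up. Not to be touched; its top is 90 mm above the worktop.
- rack: Fixed white tier rack, 184 deep (x) x 196 wide (y): four round legs, 18 in diameter, axes at x = +-82, y = +-87.5 mm; gap between a pair of legs 157 wide (tray: 150); slatted deck from 102 to 112 high, leg tops 116. Low side ties join front to back legs, no narrower than the legs. Origin: centre of its footprint, z up; x points from the front legs, where the tray enters, to the back rail.
- gap (a point): Midway between the axes of the rack's two front legs, 20 mm above the worktop (rack x = -82 mm). Axes as the rack.
- back_rail (a point): Middle of the face of the rack's back rail that stops the tray, 20 mm above the worktop (rack x = +78 mm; the rail spans the back legs, 10 to 34 mm high). The tray is home when its leading end meets it; its rear end then stands 61 mm out in front of the front legs. Axes as the rack.
- mug: Loose stoneware mug, 84 in diameter plus handle, 95 high, beyond the rack. Origin: centre of its underside.
- rinse_aid: Loose blue bottle, 62 in diameter, 190 high, at the far right. Origin: centre of its underside.
- tablet_tub: Loose green tub with white cap, 96 in diameter, 110 high, at the right. Origin: centre of its underside.
- funnel: Loose orange salt funnel, 104 wide at its mouth, 75 high, at the left near the robot. Origin: centre of its underside.
- bowl: Loose white bowl, 104 in diameter, 45 high, standing on the rack's deck (rim 157 above the worktop). Origin: centre of its underside.

How it is judged:
On the way:
1. the tray's leading end has gone in between the front legs, flat on the worktop (x of tray_lead in the frame of rack between -0.06 and 0.066 m and y of tray_lead in the frame of rack between -0.015 and 0.015 m and height (world z) of tray below 0.005 m), for 0.05 s.
At the end, for the whole second after the job is handed in: The tray lies flat and still under the rack between its legs, its leading end within 6 mm of the back rail and square to it (within 0.08 rad), the filter upright in its ring (within 10 mm) (x of tray_lead in the frame of back_rail between -0.006 and 0.004 m and y of tray_lead in the frame of back_rail between -0.01 and 0.01 m and angle between the x axis of tray and the x axis of rack, either way round below 0.08 rad and height (world z) of tray below 0.004 m and angle between tray's own z axis and vertical below 0.04 rad and linear speed of each of tray, filter below 0.01 m/s and distance between filter and seat below 0.01 m and angle between filter's own z axis and vertical below 0.15 rad); the robot touches nothing.
It fails at once if the tray is lifted or tipped (height (world z) of tray above 0.01 m or angle between tray's own z axis and vertical above 0.1 rad).
It fails at once if the tray is gripped, or rammed, with more than 35 N from the fingers (contact force between tray and the fingers above 35 N).
It fails at once if the filter is touched by the robot (contact force between filter and the fingers above 1 N or contact force between filter and the arm above 1 N).
It fails at once if the filter leaves its ring or tips (distance between filter and seat above 0.015 m or angle between filter's own z axis and vertical above 0.25 rad).
It fails at once if a bystander (mug, bottle, tub, funnel or bowl) is shifted by more than 15 mm (distance of any of mug, rinse_aid, tablet_tub, funnel, bowl from where it was at the start of the episode above 0.015 m).
It also fails if it takes over 72 s, if anything falls off the work surface, if the arm or the gripper's body presses on something with over 40 N, if the wrist force passes 120 N, or if a joint passes its speed limit or range.

## Robot

A 6-joint arm with a two-finger parallel gripper is mounted at the origin on the work surface. World frame = base frame: x ahead of the robot, y to its left, z up, the work surface at z = 0. Lengths are in m, angles in rad, forces in N, time in s.
With the tool pointing down it reaches from about 0.25 to 0.775 m from the base axis. Payload 4 kg.
Tool frame: the origin (TCP) lies at the very end of the fingers, on their centre line; the grasp point (between the pads) lies 19 mm behind it; z points along the fingers, y is the line along which they close (so a half turn about z gives the same grasp; the last joint's range is limited). The gripper opens to 94 mm and grips with 3 to 60 N. Pads are 16 mm wide; open, the fingers measure 119 mm over their backs; the gripper's body (75 mm by 177 mm) begins 78 mm behind the grasp point.
Start: joints at [-1.315, 0.087, 1.371, -0, 1.684, -0.103], TCP at [0.193, -0.515, 0.206] pointing down, gripper open.
Joint ranges: [-3.1, 3.1], [-0.76, 2.03], [0.27, 2.55], [-1.08, 4.22], [0.17, 2.65], [-2.57, 2.57]. Speed limits (rad/s): [2.79, 2.79, 3.14, 3.14, 3.14, 3.14].

## Interface

Orientations are given as [roll, pitch, yaw] about the fixed x, y, z axes, in that order (R = Rz(yaw) Ry(pitch) Rx(roll)).
In Python, from bench import robot, snapshot, finder gives the robot as it stands.
- The arm moves only by the tool drive_tool, never from a script. Its argument "deltas" is text: rows parted by semicolons, each of 7 numbers parted by spaces: the shift along the tool's x, y, z each as a share of 100 mm, from -1 to 1, then the turn, a rotation vector about the tool's x, y, z each as a share of 90 degrees, from -1 to 1, then the finger opening in mm, from 0 to 94. In form: tx ty tz rx ry rz gripper; .... A call has 1 to 5 rows; each row is the pose to reach, as a shift and turn from the pose commanded when the call began, along the tool's axes at that moment; what a row does not reach only later rows make up. A row lasts 1/10 s, in which the tool goes at most 50 mm and 8.59 degrees, less where a joint would pass 70% of its speed; a pose out of reach is approached as far as the arm can. A call with a number of a shift or a turn outside -1 to 1 is refused whole. A call with a gripper value outside its range is refused whole. The fingers move at their own pace and stop on an object; the grip force is fixed at half the most. Time passes only in rows, so rows that repeat a pose let the fingers close. It gives the time, the measured TCP pose, the force, the opening and the grip force at its end, in the units of the state.
- robot.get_obs(): the state, without advancing time (a new reading comes with each control period).
- snapshot(name): name is "side" or "top"; returns a dict with "img" (384x512x3 uint8, red, green, blue), "fx", "fy", "cx", "cy" (pixels), "D" ([k1, k2, p1, p2, k3] as OpenCV has them; the pictures are not rectified), "T" (4x4, takes a point from camera to world coordinates). Camera axes: x right, y up, looking along -z (the intrinsics and any distortion apply to the point x, -y, -z); pixel columns grow to the right and rows downward; lengths in m; the calibration is good to about 2 mm. A picture is of the moment at which its call begins. There is no depth.
- robot.close_job(): hands the job in; it is judged then, once.
Trained networks look in the newest picture that a camera, given by its name, has taken for a name from the list of things; names that differ only in an ending like _2 or _b are one class to them, and where a whole thing is asked for, a point or a joint stands for the part that bears it (a point fixed in the world has none). Each returns a list of dicts, best first, with "confidence" (0 to 1); they miss things now and then, are a little off and sometimes report something else, mostly with a low value. They report only what shows in the picture. A call takes as long as a camera call.
- finder.look_for(camera, thing): "xy" ([column, row] in pixels, amid what is visible of it).
- finder.masks_of(camera, thing): "region" (384x512 bool, what is visible of it) and "xy" ([column, row] in pixels, amid what is visible of it).
- finder.landmark_of(camera, thing): "xy" ([column, row] in pixels: a listed point, or the origin of a listed thing).
The state is a dict: "time": time; "joint_positions": joint angles; "qvel": joint speeds; "joint_torque": joint torques, N m; "tool_pos": TCP position; "ee_rot": TCP orientation; "wrist_force": force on the tool from outside, world axes, zero at the start; "wrist_torque": the same for the moment, N m; "width": finger opening in m; "finger_force": force on a finger pad.
Only numpy, scipy, OpenCV 4.12 (cv2) and the standard library are available. Lean on these libraries where they do the work, as an engineer would, in place of code of your own. Each camera call takes 0.05 s, during which the arm holds its last target. There are 200 camera calls.

## Working session

There is one attempt and no reset: what is moved stays moved. The work goes in short steps, Python scripts to look and compute and a tool call to move; the robot and the scene stay as the last step left them, time stands still between calls to the robot, and variables do not carry over. Pictures are saved under pics/ and viewed, at most 10 in all, crops included, and the job is handed in when it is done.

Besides the shell and the picture viewer there is one more tool, called after "Call:" by a JSON object that holds its "name" and its "arguments", one argument or row to a line. drive_tool: Moves the arm, as the interface text tells. Shift numbers are shares of 100 mm and turn numbers shares of 90 degrees, none past 1 either way. Its arguments: {"type":"object","properties":{"deltas":{"type":"string"}},"required":["deltas"]}

```bash
mkdir -p pics; cat > h.py <<'E'
import numpy as np, cv2
from bench import robot, snapshot, finder
def ray(s,px):
    K=np.array([[s['fx'],0,s['cx']],[0,s['fy'],s['cy']],[0,0,1]])
    u=cv2.undistortPoints(np.array([[px]],float),K,np.array(s['D'],float))[0,0]
    T=np.array(s['T']); d=T[:3,:3]@np.array([u[0],-u[1],-1]); return T[:3,3],d
def at_z(s,px,z):
    o,d=ray(s,px); return (o+d*(z-o[2])/d[2])
def proj(s,p):
    T=np.array(s['T']); q=T[:3,:3].T@(np.array(p)-T[:3,3]); q=q*[1,-1,-1]
    K=np.array([[s['fx'],0,s['cx']],[0,s['fy'],s['cy']],[0,0,1]])
    return cv2.projectPoints(q.reshape(1,1,3),np.zeros(3),np.zeros(3),K,np.array(s['D'],float))[0].ravel()
def save(s,n): cv2.imwrite(n,s['img'][:,:,::-1])
E
python3 - <<'E'
from h import *
Z={'tray':0,'tray_lead':.02,'tray_rear':.02,'seat':.003,'filter':0,'rack':0,'gap':.02,'back_rail':.02,'mug':0,'rinse_aid':0,'tablet_tub':0,'funnel':0,'bowl':.112}
ims=[]
for c in('top','side'):
    s=snapshot(c); ims.append(s['img']); print(c,np.round(s['T'],3)[:3,3])
    for k,z in Z.items():
        r=finder.landmark_of(c,k)
        for e in r[:1]: print(k,round(e['confidence'],2),np.round(e['xy'],1),np.round(at_z(s,e['xy'],z),4)[:2])
    save(s,f'pics/{c}0.png')
o=robot.get_obs(); print(o)
E
```

```text
top [ 0.432 -0.069  1.268]
tray 0.61 [267.5 195.7] [ 0.522  -0.0994]
tray_lead 0.74 [236.1 189.9] [0.5362 0.0009]
tray_rear 0.83 [304.7 203.8] [ 0.4984 -0.2167]
seat 0.74 [257.  192.4] [ 0.5315 -0.0654]
filter 0.83 [254.1 193. ] [ 0.5295 -0.0562]
rack 0.7 [150.7 192.4] [0.522  0.2774]
back_rail 0.95 [120.6 192.1] [0.5188 0.3681]
mug 0.97 [183.7 126.4] [0.7414 0.1803]
rinse_aid 0.96 [369.5 164.8] [ 0.6312 -0.4254]
tablet_tub 0.87 [387.7 226.9] [ 0.4335 -0.4839]
funnel 0.9 [150.  270.6] [0.2733 0.267 ]
bowl 0.68 [258.5 191.3] [ 0.5263 -0.07  ]
side [0.418 0.973 0.914]
tray 0.67 [266.6 212.6] [ 0.5105 -0.0761]
tray_rear 0.82 [273.4 186.5] [ 0.4972 -0.1885]
seat 0.98 [256.8 216.8] [ 0.5392 -0.0498]
filter 0.95 [262.6 215.4] [ 0.5219 -0.0615]
rack 0.96 [249.9 301.2] [0.523  0.2768]
back_rail 0.87 [248. 327.] [0.5163 0.3693]
mug 0.78 [178.9 263.1] [0.7394 0.1639]
rinse_aid 0.97 [240.6 150.7] [ 0.6419 -0.4303]
tablet_tub 0.97 [296.9 142.1] [ 0.4276 -0.5104]
funnel 0.71 [343.2 310.1] [0.2834 0.2841]
bowl 0.58 [243.7 290.5] [0.5281 0.3328]
{'time': 1.4, 'joint_positions': array([-1.31505736e+00,  8.72522616e-02,  1.37069790e+00, -3.57783174e-05,
        1.68361735e+00, -1.03108881e-01]), 'qvel': array([ 3.37639326e-04, -7.45746393e-04,  4.75245056e-04,  7.90731278e-04,
        5.13300540e-05,  7.81499793e-04]), 'joint_torque': array([ 2.00512528e-05, -3.40036869e+01, -3.02591050e+01,  7.18378765e-02,
        2.38010444e-02, -1.66098329e-05]), 'tool_pos': array([ 0.19314074, -0.51498817,  0.20547835]), 'ee_rot': array([3.14157131e+00, 3.79495089e-05, 3.58843817e-01]), 'wrist_force': array([-0.32645437,  0.33120977,  0.38547222]), 'wrist_torque': array([-0.00787957, -0.0249837 , -0.00842244]), 'finger_force': 0.0, 'width': 0.09388209631424257}
```

View pics/top0.png

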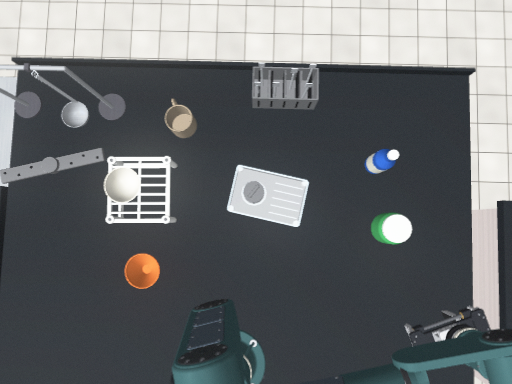

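View pics/side0.png

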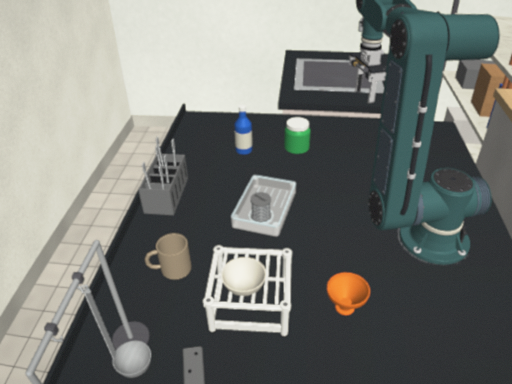

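The top picture shows the tray at about (267,196), turned about 12° from the picture's axes. The rack is at columns 107–170, rows 157–222, with its entry facing right (world -y). The tub and bottle stand well right of the tray. Next I fit the poses more tightly from the masks.

```bash
cat >> h.py <<'E'
from scipy.optimize import minimize
def pts(kind):
    if kind=='tray':
        P=[(sx*105+10*np.cos(a),sy*65+10*np.sin(a),z) for sx in(-1,1) for sy in(-1,1) for a in np.linspace(0,6.28,16) for z in(0,40)]
    else:
        P=[(sx*82+9*np.cos(a),sy*87.5+9*np.sin(a),z) for sx in(-1,1) for sy in(-1,1) for a in np.linspace(0,6.28,16) for z in(0,116)]
    return np.array(P)/1e3
def hullimg(s,kind,p,S=4):
    c,n=np.cos(p[2]),np.sin(p[2]); P=pts(kind)
    W=np.c_[p[0]+c*P[:,0]-n*P[:,1],p[1]+n*P[:,0]+c*P[:,1],P[:,2]]
    q=np.array([proj(s,w) for w in W],np.float32)
    h=cv2.convexHull(q)
    return h
def fit(views,kind,p0):
    # views: list of (snap, mask); silhouette hull overlap in supersampled picture
    D=[]
    S=3
    for s,m in views:
        n,l,st,_=cv2.connectedComponentsWithStats(m.astype(np.uint8))
        m=(l==1+np.argmax(st[1:,4])).astype(np.uint8)
        big=cv2.resize(m.astype(np.float32),None,fx=S,fy=S,interpolation=cv2.INTER_LINEAR)>.5
        ct=max(cv2.findContours(big.astype(np.uint8),0,2)[0],key=len)
        H=np.zeros(big.shape,np.float32); cv2.fillPoly(H,[cv2.convexHull(ct)],1)
        D.append((s,H>.5))
    def cost(p):
        t=0
        for s,H in D:
            h=hullimg(s,kind,p); A=np.zeros(H.shape,np.uint8)
            q=np.round(((h+.5)*S-.5)*16).astype(np.int32); cv2.fillPoly(A,[q],1,shift=4)
            t+=np.logical_xor(A>0,H).sum()/H.sum()
        return t
    sim=np.array([p0]*4,float); sim[1,0]+=.01; sim[2,1]+=.01; sim[3,2]+=.06
    r=minimize(cost,p0,method='Nelder-Mead',options=dict(initial_simplex=sim,xatol=2e-4,fatol=1e-5))
    return r.x,r.fun
E
python3 - <<'E'
from h import *
V={'tray':[],'rack':[]}
for c in('top','side'):
    s=snapshot(c)
    for k in V:
        r=finder.masks_of(c,k); print(c,k,r[0]['confidence'],r[0]['region'].sum()); V[k].append((s,r[0]['region']))
for k,p0 in(('tray',(.517,-.1,1.4)),('rack',(.522,.277,1.57))):
    for vs in(V[k][:1],V[k][1:],V[k]): p,f=fit(vs,k,p0); print(k,np.round(p,4),round(f,3))
E
python3 - <<'E'
from h import *
s=snapshot('top')
img=s['img'][140:245,90:320].copy(); big=cv2.resize(img,None,fx=3.4,fy=3.4,interpolation=cv2.INTER_CUBIC)
cv2.imwrite('pics/crop0.png',big[:,:,::-1])
E
```

```text
top tray 0.68 3160
top rack 0.62 2015
side tray 0.9 2114
side rack 0.6 3550
tray [ 0.5202 -0.0966  1.3705] 0.017
tray [ 0.5213 -0.0964  1.3896] 0.028
tray [ 0.5216 -0.0966  1.3795] 0.05
rack [0.5223 0.2849 1.5983] 0.034
rack [0.52   0.2861 1.6046] 0.024
rack [0.5207 0.2856 1.606 ] 0.065
```

View pics/crop0.png

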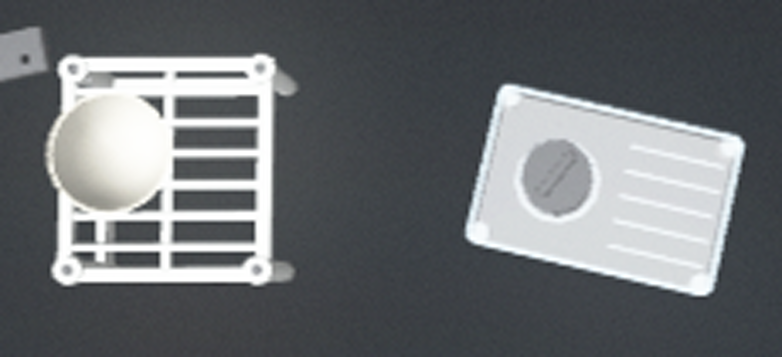

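Crop: the rack's leg tops lie at crop pixels (72,68), (261,67), (258,270) and (68,270). The tray's corners are at (503,90), (740,140), (708,292) and (470,238), with the filter at (557,178). I'll check these corners against the fit.

```bash
python3 - <<'E'
from h import *
s=snapshot('top')
f=lambda p,z: at_z(s,(np.array(p)+.5)/3.4-.5+np.array([90,140]),z)[:2]
A=[f(p,.116) for p in((72,68),(261,67),(258,270),(68,270))]
print(np.round(A,4), np.round(np.mean(A,0),4))
d=(A[0]+A[3]-A[1]-A[2])/2; print(d,np.arctan2(d[1],d[0])); e=(A[0]+A[1]-A[2]-A[3])/2; print(e,np.arctan2(e[1],e[0])+np.pi/2)
E
```

```text
[[0.6075 0.3692]
 [0.6128 0.2042]
 [0.4372 0.1984]
 [0.4324 0.3621]] [0.5225 0.2835]
[-0.00506631  0.16435248] 1.6016124221574788
[0.17538366 0.00646507] 1.6076420823300959
```

Call:
{"name": "drive_tool", "arguments": {
  "deltas": "0.46 -0.17 0 0 0 0 94; 0.92 -0.34 0 0 0 0 94; 0.92 -0.34 0 0 0 0 94"
}}

```text
time: 2.1
tool_pos: [0.2709, -0.4477, 0.2059]
ee_rot: [-3.141, -0.002, 0.365]
wrist_force: [-0.7, -0.5, -0.1]
width: 0.0938
finger_force: 0.0
```

Call:
{"name": "drive_tool", "arguments": {
  "deltas": "0.46 -0.17 0 0 0 0 94; 0.92 -0.34 0 0 0 0 94; 0.92 -0.34 0 0 0 0 94"
}}

```text
time: 2.4
tool_pos: [0.3448, -0.3837, 0.2058]
ee_rot: [-3.141, -0.002, 0.366]
wrist_force: [-0.5, 0.0, -0.1]
width: 0.0937
finger_force: 0.0
```

Call:
{"name": "drive_tool", "arguments": {
  "deltas": "0.46 -0.17 0 0 0 0 94; 0.92 -0.34 0 0 0 0 94; 0.92 -0.34 0 0 0 0 94"
}}

```text
time: 2.7
tool_pos: [0.4185, -0.3199, 0.2055]
ee_rot: [-3.141, -0.002, 0.365]
wrist_force: [-0.3, 0.4, -0.3]
width: 0.0936
finger_force: 0.0
```

Call:
{"name": "drive_tool", "arguments": {
  "deltas": "0.46 -0.17 0 0 0 -0.09 94; 0.92 -0.34 0 0 0 -0.18 94; 0.92 -0.34 0 0 0 -0.27 94; 0.92 -0.34 0 0 0 -0.36 94; 0.92 -0.34 0 0 0 -0.45 94"
}}

```text
time: 3.2
tool_pos: [0.4895, -0.2597, 0.2053]
ee_rot: [-3.141, 0.001, 1.071]
wrist_force: [-0.2, 0.4, -0.1]
width: 0.0936
finger_force: 0.0
```

Call:
{"name": "drive_tool", "arguments": {
  "deltas": "0 0 0.3 0 0 -0.09 94; 0 0 0.6 0 0 -0.18 94; 0 0 0.9 0 0 -0.199 94; 0 0 0.9 0 0 -0.199 94"
}}

```text
time: 3.6
tool_pos: [0.4862, -0.2582, 0.1103]
ee_rot: [-3.132, -0.003, 1.377]
wrist_force: [-0.9, 0.8, -0.3]
width: 0.0938
finger_force: 0.0
```

Call:
{"name": "drive_tool", "arguments": {
  "deltas": "0 0 0.35 0 0 0 94; 0 0 0.7 0 0 0 94; 0 0 0.95 0 0 0 94; 0 0 0.95 0 0 0 94"
}}

```text
time: 4.0
tool_pos: [0.4875, -0.2582, 0.0179]
ee_rot: [-3.135, -0.002, 1.377]
wrist_force: [0.1, 0.6, 0.7]
width: 0.0939
finger_force: 0.0
```

Call:
{"name": "drive_tool", "arguments": {
  "deltas": "0.1 0 0 0 0 0 94; 0.2 0 0 0 0 0 94; 0.28 0 0 0 0 0 94; 0.28 0 0 0 0 0 94"
}}

```text
time: 4.4
tool_pos: [0.4965, -0.2301, 0.0222]
ee_rot: [3.139, 0.001, 1.38]
wrist_force: [0.0, 0.5, 0.2]
width: 0.0942
finger_force: 0.0
```

```bash
cat > look.py <<'E'
from h import *
import sys
R=np.array([.5215,.2850,1.604])
def rel(p):
    d=np.array(p[:2])-R[:2]; c,n=np.cos(R[2]),np.sin(R[2]); return np.array([c*d[0]+n*d[1],-n*d[0]+c*d[1]])*1e3
o=robot.get_obs(); t=rel(o['tool_pos'])
g=np.array([o['tool_pos'][0],o['tool_pos'][1],o['ee_rot'][2]]); g[:2]+=.123*np.array([np.cos(g[2]),np.sin(g[2])])
print('tool',np.round(o['tool_pos'],4),np.round(o['ee_rot'],3),'rackframe',t.round(1),round(o['ee_rot'][2]-R[2],3))
for c in('top','side'):
    s=snapshot(c)
    if len(sys.argv)>1: save(s,f'pics/{c}{sys.argv[1]}.png')
    r=finder.masks_of(c,'tray')
    if not r: print(c,'none'); continue
    p,f=fit([(s,r[0]['region'])],'tray',g)
    print(c,round(r[0]['confidence'],2),'tray',p.round(4),'cost',round(f,3),'rack frame',rel(p).round(1),round(p[2]-R[2],3))
E
python3 look.py 1
```

```text
tool [ 0.4965 -0.2301  0.0222] [3.139e+00 1.000e-03 1.380e+00] rackframe [-513.9   42.1] -0.224
top none
side 0.93 tray [ 0.5203 -0.0969  1.3663] cost 0.02 rack frame [-381.7   13.9] -0.238
```

View pics/top1.png

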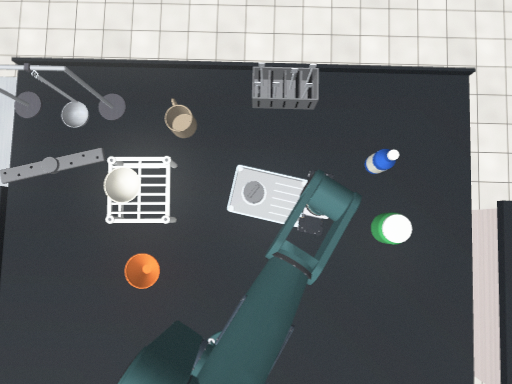

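Call:
{"name": "drive_tool", "arguments": {
  "deltas": "0.03 0.01 0.03 0 0 0 94; 0.06 0.02 0.05 0 0 0 94; 0.09 0.02 0.05 0 0 0 94; 0.12 0.02 0.05 0 0 0 94; 0.14 0.02 0.05 0 0 0 94"
}}

```text
time: 5.1
tool_pos: [0.4998, -0.218, 0.0153]
ee_rot: [-3.141, 0.001, 1.378]
wrist_force: [0.2, -2.6, -1.7]
width: 0.094
finger_force: 1.2
```

Call:
{"name": "drive_tool", "arguments": {
  "deltas": "0.04 0.015 0 0 0 -0.007 94; 0.08 0.03 0 0 0 -0.014 94; 0.12 0.045 0 0 0 -0.021 94; 0.16 0.06 0 0 0 -0.028 94; 0.19 0.075 0 0 0 -0.036 94"
}}

```text
time: 5.6
tool_pos: [0.5112, -0.2, 0.0155]
ee_rot: [3.141, 0.0, 1.436]
wrist_force: [0.5, -1.6, -1.5]
width: 0.094
finger_force: 1.1
```

```bash
python3 look.py
```

```text
tool [ 0.5112 -0.2     0.0155] [3.141 0.    1.436] rackframe [-484.4   26.4] -0.168
top 0.94 tray [ 0.5267 -0.0719  1.4469] cost 0.256 rack frame [-356.9    6.7] -0.157
side 0.85 tray [ 0.5249 -0.0744  1.4349] cost 0.026 rack frame [-359.3    8.5] -0.169
```

Call:
{"name": "drive_tool", "arguments": {
  "deltas": "0.04 0.015 0 0 0 -0.007 94; 0.08 0.03 0 0 0 -0.014 94; 0.12 0.045 0 0 0 -0.021 94; 0.16 0.06 0 0 0 -0.028 94; 0.2 0.075 0 0 0 -0.036 94"
}}

```text
time: 6.3
tool_pos: [0.5214, -0.1816, 0.0157]
ee_rot: [3.141, 0.001, 1.492]
wrist_force: [-0.7, -3.8, 0.6]
width: 0.0944
finger_force: 1.7
```

Call:
{"name": "drive_tool", "arguments": {
  "deltas": "0.04 0.015 0 0 0 -0.007 94; 0.08 0.03 0 0 0 -0.014 94; 0.12 0.045 0 0 0 -0.021 94; 0.16 0.06 0 0 0 -0.028 94; 0.2 0.075 0 0 0 -0.036 94"
}}

```text
time: 6.8
tool_pos: [0.5306, -0.1621, 0.0157]
ee_rot: [3.141, 0.0, 1.549]
wrist_force: [-0.3, -1.8, 0.4]
width: 0.094
finger_force: 1.0
```

```bash
python3 look.py 2
```

```text
tool [ 0.5306 -0.1621  0.0157] [3.141 0.    1.549] rackframe [-447.2    5.8] -0.055
top 0.61 tray [ 0.5318 -0.0251  1.5769] cost 0.331 rack frame [-310.3   -0. ] -0.027
side 0.6 tray [ 0.5309 -0.0354  1.5544] cost 0.022 rack frame [-320.5    1.2] -0.05
```

View pics/side2.png

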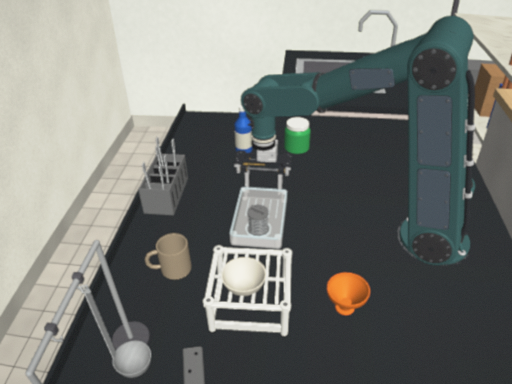

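The side picture shows the tray at (260,216), square to the rack and headed between its front legs. Both fingers are on its rear wall and the filter stands upright.

Call:
{"name": "drive_tool", "arguments": {
  "deltas": "0.04 0.015 0 0 0 -0.007 94; 0.08 0.03 0 0 0 -0.014 94; 0.12 0.045 0 0 0 -0.021 94; 0.16 0.06 0 0 0 -0.028 94; 0.2 0.073 0 0 0 -0.035 94"
}}

```text
time: 7.5
tool_pos: [0.5381, -0.1422, 0.0155]
ee_rot: [3.141, 0.0, 1.604]
wrist_force: [-0.7, -3.9, -1.0]
width: 0.0939
finger_force: 1.4
```

Call:
{"name": "drive_tool", "arguments": {
  "deltas": "0.06 0 0 0 0 0 94; 0.12 0 0 0 0 0 94; 0.18 0 0 0 0 0 94; 0.24 0 0 0 0 0 94; 0.3 0 0 0 0 0 94"
}}

```text
time: 8.0
tool_pos: [0.5369, -0.1119, 0.0155]
ee_rot: [-3.142, 0.0, 1.603]
wrist_force: [-0.2, -5.8, 0.8]
width: 0.0935
finger_force: 2.7
```

Call:
{"name": "drive_tool", "arguments": {
  "deltas": "0.06 0 0 0 0 0 94; 0.12 0 0 0 0 0 94; 0.18 0 0 0 0 0 94; 0.24 0 0 0 0 0 94; 0.3 0 0 0 0 0 94"
}}

```text
time: 8.5
tool_pos: [0.5359, -0.082, 0.0154]
ee_rot: [-3.141, 0.0, 1.603]
wrist_force: [-0.1, -5.7, 2.6]
width: 0.0937
finger_force: 3.0
```

```bash
python3 look.py 3; python3 - <<'E'
import cv2
a=cv2.imread('pics/top3.png')[140:245,90:320]; b=cv2.imread('pics/side3.png')[180:340,180:320]
cv2.imwrite('pics/c3.png',cv2.resize(a,None,fx=3.4,fy=3.4,interpolation=2)); cv2.imwrite('pics/d3.png',cv2.resize(b,None,fx=3.7,fy=3.7,interpolation=2))
E
```

```text
tool [ 0.5359 -0.082   0.0154] [-3.141  0.     1.603] rackframe [-367.3   -2.2] -0.001
top 0.56 tray [0.5305 0.0468 1.6302] cost 0.605 rack frame [-238.4   -1.1] 0.026
side 0.93 tray [ 0.5325 -0.0253  1.5918] cost 0.308 rack frame [-310.5   -0.7] -0.012
```

View pics/c3.png

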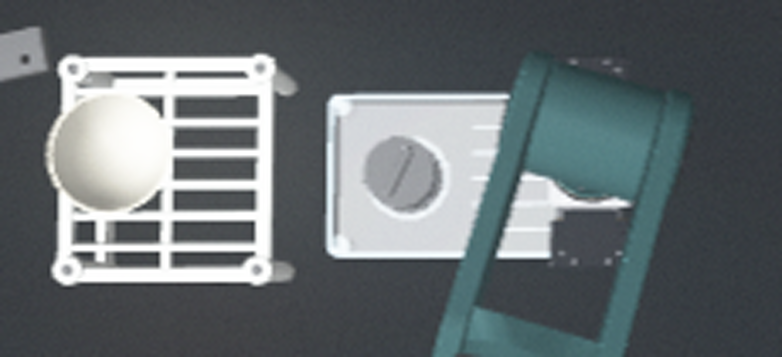

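View pics/d3.png

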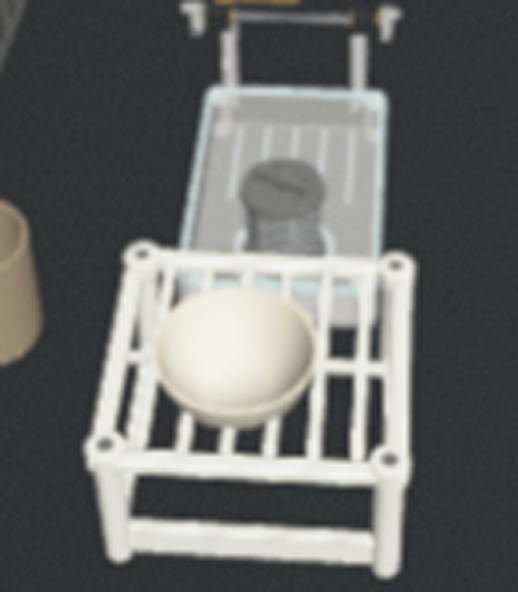

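In the top crop the tray's leading edge is at column 327 and its sides are at rows 93 and 260, square to the rack. In the side crop it sits between the legs. I'll compute its lateral offset.

```bash
python3 - <<'E'
from h import *
s=snapshot('top')
im=s['img'].astype(int).sum(2)
f=lambda p,z: at_z(s,p,z)[:2]
R=np.array([.5215,.2850]);c,n=np.cos(1.604),np.sin(1.604)
rel=lambda p:(np.array([[c,n],[-n,c]])@(p-R)*1e3).round(1)
# subpixel half-level edges of the tray sides at several columns
for col in(192,197,202,207,212,217):
    L=im[155:230,col].astype(float); b=L>330
    i=np.where(b)[0]; a,z=i[0],i[-1]
    e1=155+a-(L[a]-330)/(L[a]-L[a-1]); e2=155+z+(L[z]-330)/(L[z]-L[z+1])
    P,Q=rel(f((col,e1),.04)),rel(f((col,e2),.04)); print(col,round(e1,2),round(e2,2),P,Q,'mid',(P+Q)/2)
for row in(175,185,195,205):
    L=im[row,172:215].astype(float);a=np.where(L>330)[0][0]; e=172+a-(L[a]-330)/(L[a]-L[a-1]); print(row,rel(f((e,row),.04)))
E
```

```text
192 166.9 215.77 [-147.1  -76.7] [-148.5   76.3] mid [-147.8   -0.2]
197 166.97 215.76 [-162.8  -76.4] [-164.    76.4] mid [-163.4    0. ]
202 166.51 215.75 [-178.5  -77.7] [-179.6   76.4] mid [-179.05   -0.65]
207 166.5 215.76 [-194.2  -77.7] [-195.1   76.5] mid [-194.65   -0.6 ]
212 166.51 215.76 [-209.9  -77.5] [-210.6   76.6] mid [-210.25   -0.45]
217 166.51 215.74 [-225.6  -77.4] [-226.2   76.6] mid [-225.9   -0.4]
175 [-125.5  -51.2]
185 [-125.8  -19.7]
195 [-124.5   11.6]
205 [-124.9   42.8]
```

The tray is centred to about 0.4 mm and square to the rack, so I push it straight in.

Call:
{"name": "drive_tool", "arguments": {
  "deltas": "0.06 0 0 0 0 0 94; 0.12 0 0 0 0 0 94; 0.18 0 0 0 0 0 94; 0.24 0 0 0 0 0 94; 0.3 0 0 0 0 0 94"
}}

```text
time: 9.25
tool_pos: [0.5347, -0.0518, 0.0152]
ee_rot: [-3.141, -0.0, 1.603]
wrist_force: [0.2, -2.2, -2.7]
width: 0.0937
finger_force: 1.1
```

Call:
{"name": "drive_tool", "arguments": {
  "deltas": "0.06 0 0 0 0 0 94; 0.12 0 0 0 0 0 94; 0.18 0 0 0 0 0 94; 0.24 0 0 0 0 0 94; 0.3 0 0 0 0 0 94"
}}

```text
time: 9.75
tool_pos: [0.534, -0.022, 0.0155]
ee_rot: [-3.142, 0.0, 1.603]
wrist_force: [1.0, -3.8, -1.9]
width: 0.0939
finger_force: 1.2
```

Call:
{"name": "drive_tool", "arguments": {
  "deltas": "0.06 0 0 0 0 0 94; 0.12 0 0 0 0 0 94; 0.18 0 0 0 0 0 94; 0.24 0 0 0 0 0 94; 0.3 0 0 0 0 0 94"
}}

```text
time: 10.25
tool_pos: [0.5331, 0.008, 0.0155]
ee_rot: [-3.142, 0.0, 1.603]
wrist_force: [0.4, -2.8, -1.2]
width: 0.0942
finger_force: 1.2
```

```bash
python3 look.py
```

```text
tool [0.5331 0.008  0.0155] [-3.142  0.     1.603] rackframe [-277.2   -2.4] -0.001
top 0.84 tray [0.538  0.1305 1.6173] cost 6.499 rack frame [-155.   -11.3] 0.013
side 0.88 tray [ 0.533  -0.0261  1.6014] cost 1.231 rack frame [-311.3   -1.1] -0.003
```

Call:
{"name": "drive_tool", "arguments": {
  "deltas": "0.06 0 0 0 0 0 94; 0.12 0 0 0 0 0 94; 0.18 0 0 0 0 0 94; 0.24 0 0 0 0 0 94; 0.3 0 0 0 0 0 94"
}}

```text
time: 10.95
tool_pos: [0.5325, 0.0376, 0.0159]
ee_rot: [3.141, 0.001, 1.603]
wrist_force: [-0.1, -4.5, 2.2]
width: 0.0939
finger_force: 2.3
```

Call:
{"name": "drive_tool", "arguments": {
  "deltas": "0.06 0 0 0 0 0 94; 0.12 0 0 0 0 0 94; 0.18 0 0 0 0 0 94; 0.24 0 0 0 0 0 94; 0.3 0 0 0 0 0 94"
}}

```text
time: 11.45
tool_pos: [0.5315, 0.0677, 0.0159]
ee_rot: [3.141, 0.001, 1.603]
wrist_force: [0.2, -4.9, 2.5]
width: 0.0942
finger_force: 2.6
```

Call:
{"name": "drive_tool", "arguments": {
  "deltas": "0.06 0 0 0 0 0 94; 0.12 0 0 0 0 0 94; 0.18 0 0 0 0 0 94; 0.24 0 0 0 0 0 94; 0.3 0 0 0 0 0 94"
}}

```text
time: 11.95
tool_pos: [0.5304, 0.0976, 0.0159]
ee_rot: [3.141, 0.001, 1.603]
wrist_force: [0.3, -6.0, 2.8]
width: 0.0941
finger_force: 2.7
```

Call:
{"name": "drive_tool", "arguments": {
  "deltas": "0.03 0 0 0 0 0 94; 0.06 0 0 0 0 0 94; 0.09 0 0 0 0 0 94; 0.12 0 0 0 0 0 94; 0.14 0 0 0 0 0 94"
}}

```text
time: 12.45
tool_pos: [0.5299, 0.1114, 0.0159]
ee_rot: [3.141, 0.001, 1.603]
wrist_force: [0.1, -7.0, 4.0]
width: 0.094
finger_force: 2.8
```

Call:
{"name": "drive_tool", "arguments": {
  "deltas": "0.01 0 0 0 0 0 94; 0.02 0 0 0 0 0 94; 0.03 0 0 0 0 0 94; 0.04 0 0 0 0 0 94; 0.05 0 0 0 0 0 94"
}}

```text
time: 12.95
tool_pos: [0.5298, 0.1162, 0.0159]
ee_rot: [3.141, 0.001, 1.603]
wrist_force: [-0.2, -5.5, 4.0]
width: 0.094
finger_force: 2.8
```

Call:
{"name": "drive_tool", "arguments": {
  "deltas": "0.01 0 0 0 0 0 94; 0.02 0 0 0 0 0 94; 0.03 0 0 0 0 0 94; 0.04 0 0 0 0 0 94; 0.05 0 0 0 0 0 94"
}}

```text
time: 13.45
tool_pos: [0.5296, 0.1212, 0.0159]
ee_rot: [3.141, 0.001, 1.603]
wrist_force: [-0.0, -5.8, 4.2]
width: 0.094
finger_force: 2.8
```

Call:
{"name": "drive_tool", "arguments": {
  "deltas": "0.01 0 0 0 0 0 94; 0.02 0 0 0 0 0 94; 0.02 0 0 0 0 0 94"
}}

```text
time: 13.75
tool_pos: [0.5295, 0.1234, 0.0158]
ee_rot: [3.141, 0.001, 1.603]
wrist_force: [-0.3, -5.5, 3.8]
width: 0.0941
finger_force: 2.6
```

Call:
{"name": "drive_tool", "arguments": {
  "deltas": "0.01 0 0 0 0 0 94; 0.02 0 0 0 0 0 94; 0.02 0 0 0 0 0 94"
}}

```text
time: 14.05
tool_pos: [0.5295, 0.1245, 0.0158]
ee_rot: [3.141, 0.002, 1.603]
wrist_force: [-0.7, -6.6, 3.5]
width: 0.0939
finger_force: 3.6
```

Call:
{"name": "drive_tool", "arguments": {
  "deltas": "0.01 0 0 0 0 0 94; 0.01 0 0 0 0 0 94"
}}

```text
time: 14.25
tool_pos: [0.5295, 0.1245, 0.0159]
ee_rot: [3.141, 0.004, 1.603]
wrist_force: [-0.3, -8.8, 3.6]
width: 0.094
finger_force: 4.8
```

Call:
{"name": "drive_tool", "arguments": {
  "deltas": "0.01 0 0 0 0 0 94; 0.01 0 0 0 0 0 94"
}}

```text
time: 14.45
tool_pos: [0.5294, 0.1245, 0.0159]
ee_rot: [3.142, 0.006, 1.603]
wrist_force: [-0.4, -11.4, 5.0]
width: 0.094
finger_force: 5.9
```

```bash
python3 look.py 4;python3 - <<'E'
import cv2
b=cv2.imread('pics/side4.png')[180:340,180:320]
cv2.imwrite('pics/d4.png',cv2.resize(b,None,fx=3.7,fy=3.7,interpolation=2))
E
```

```text
tool [0.5294 0.1245 0.0159] [3.142 0.006 1.603] rackframe [-160.7   -2.6] -0.001
top 0.57 tray [0.5216 0.248  1.5123] cost 17.386 rack frame [-36.9   1.2] -0.092
side 0.63 tray [0.5309 0.2254 1.6569] cost 5.07 rack frame [-59.9  -7.4] 0.053
```

View pics/d4.png

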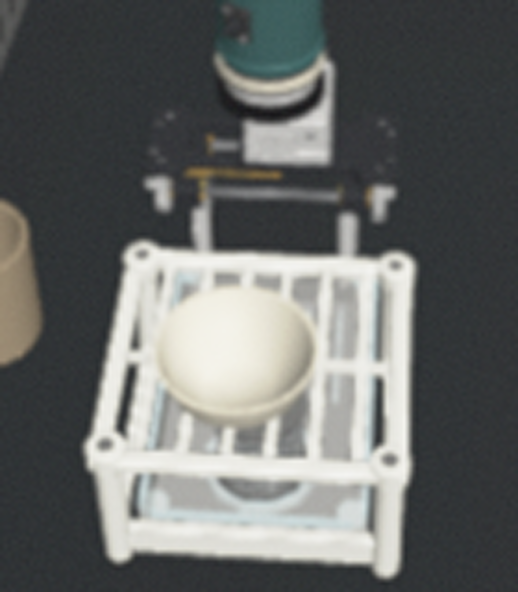

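The side crop shows the tray under the deck with its leading rim against the back rail (row about 520) and the filter upright. The tool has stopped within 1 mm of the computed home position and the force is rising. Now I back the hand off.

Call:
{"name": "drive_tool", "arguments": {
  "deltas": "-0.03 0 0 0 0 0 94; -0.1 0 0 0 0 0 94; -0.3 0 0 0 0 0 94; -0.5 0 0 0 0 0 94; -0.7 0 0 0 0 0 94"
}}

```text
time: 15.15
tool_pos: [0.5307, 0.0582, 0.0147]
ee_rot: [-3.14, -0.003, 1.604]
wrist_force: [-0.0, -0.3, -0.8]
width: 0.0937
finger_force: 0.0
```

Call:
{"name": "drive_tool", "arguments": {
  "deltas": "-0.3 0 -0.3 0 0 0 94; -0.6 0 -0.6 0 0 0 94; -0.9 0 -1 0 0 0 94; -0.9 0 -1 0 0 0 94; -0.9 0 -1 0 0 0 94"
}}

```text
time: 15.65
tool_pos: [0.5348, -0.0321, 0.1161]
ee_rot: [3.14, -0.002, 1.602]
wrist_force: [0.4, 0.5, -0.7]
width: 0.0937
finger_force: 0.0
```

```bash
python3 - <<'E'
from h import *
for c in('top','side'):
    s=snapshot(c); save(s,f'pics/{c}5.png')
    for k,z in(('tray_rear',.02),('tray_lead',.02),('seat',.003),('filter',.003)):
        for e in finder.landmark_of(c,k)[:1]:
            d=at_z(s,e['xy'],z)[:2]-[.5215,.285]; a=1.604
            print(c,k,round(e['confidence'],2),np.round([np.cos(a)*d[0]+np.sin(a)*d[1],-np.sin(a)*d[0]+np.cos(a)*d[1]],3))
    if c=='top': t=cv2.resize(s['img'][140:245,90:230],None,fx=3.6,fy=3.6,interpolation=2); cv2.imwrite('pics/c5.png',t[:,:,::-1])
E
```

```text
top tray_rear 0.96 [-0.158 -0.002]
top tray_lead 0.88 [0.079 0.001]
top seat 0.64 [ 0.004 -0.005]
top filter 0.46 [ 0.005 -0.002]
side tray_rear 0.58 [-0.137  0.009]
side tray_lead 0.74 [0.088 0.001]
side seat 0.6 [ 0.011 -0.001]
side filter 0.83 [0.018 0.001]
```

View pics/c5.png

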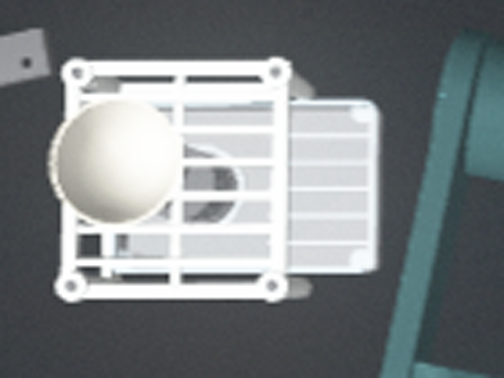

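The crop shows the tray's rear edge at column 380, about 155 mm behind the rack's centre against 152 expected. Its lead touches the rail at about column 110, the filter stands in its ring, and the hand is clear. I'll hand in the job.

```bash
python3 -c "
from bench import robot; print(robot.close_job())"
```

```text
the job is handed in; nothing more can be done
None
```

I pushed the tray in against the rack's back rail, square between the legs with the filter upright in its ring, took the hand clear and handed the job in at about 16 s; no verdict came back.

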